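# Clamp the forming block in the goldsmith's ratchet clamp

## Robot

A 6-joint arm with a two-finger parallel gripper is mounted at the origin on the work surface. World frame = base frame: x ahead of the robot, y to its left, z up, the work surface at z = 0. Lengths are in m, angles in degrees, forces in N, time in s.
With the tool pointing down it reaches from about 0.375 to 0.9 m from the base axis. Payload 3.1 kg.
Tool frame: the origin (TCP) lies on the centre line of the jaws, within the pads' length; the fingertips stand 25 mm ahead of it and the grasp point (between the pads) lies 6 mm ahead of it; z points along the fingers, y is the line along which they close (so a half turn about z gives the same grasp; the last joint's range is limited). The gripper opens to 87 mm and grips with 3 to 60 N. Pads are 19 mm wide; open, the fingers measure 117 mm over their backs; the gripper's body (75 mm by 190 mm) begins 51 mm behind the grasp point.
Start: joints at [-10.227, 30.224, 82.088, -0, 67.689, -10.227], TCP at [0.625, 0, 0.248] pointing down, gripper open.
Joint ranges: [-176.69, 176.69], [-43.24, 126.21], [12.49, 139.97], [-82, 262], [0, 151.66], [-163.58, 163.58]. Speed limits (degrees/s): [159.86, 159.86, 180, 180, 180, 180].

## Interface

Orientations are given as a 3x3 rotation matrix whose columns are the frame's x, y, z axes.
In Python, from rig import bot, cams, models gives the robot as it stands. The module is installed in compiled form; this text tells all that it offers.
- The arm moves only by the shell command python3 -m handwheel 'ROWS' [OPENING]. ROWS is JSON, a list of rows, each a list of 6 numbers: the shift along the world's x, y, z each as a share of 1 m, from -1 to 1, then the turn, a rotation vector about the world's x, y, z each as a share of 2 rad, from -1 to 1. In form: [[dx, dy, dz, wx, wy, wz], ...]. A call has exactly 8 rows; each row is the pose to reach, as a shift and turn from the pose commanded when the call began; what a row does not reach only later rows make up. A row lasts 1/12 s, in which the tool goes at most 41.7 mm and 7.16 degrees, less where a joint would pass 70% of its speed; a pose out of reach is approached as far as the arm can. A call with a number of a shift or a turn outside -1 to 1 is refused whole. A call with a gripper value outside its range is refused whole. OPENING is the opening, from -1 (shut) to 1 (fully open), so that 0 is half open, set as the call begins (- or left out, the last holds). The fingers move at their own pace and stop on an object; the grip force is fixed at half the most. Time passes only in rows, so rows that repeat a pose let the fingers close, or fill a call up. It gives the time, the measured TCP pose, the force, the opening and the grip force at its end, in the units of the state.
- bot.read_state(): the state, without advancing time (a new reading comes with each control period).
- cams.capture(name): name is "scene" or "side" or "wrist"; returns (picture, depth): 480x640x3 uint8, blue, green, red; 480x640 float32, m along the optical axis (not along the pixel's ray), 0 where there is no reading.
- cams.calibration(name): a dict with "mtx" (3x3 intrinsics, pixels), "dist_coeffs" ([k1, k2, p1, p2, k3] as OpenCV has them; the pictures are not rectified), "R" (3x3) and "t" (3): a world point X has camera coordinates R X + t; the wrist camera has in their place "tool_from_camera" (4x4, takes a point from camera to tool coordinates, whose origin is the TCP and whose axes are the flange's). Camera axes: x right, y down, z forward; pixel columns grow to the right and rows downward; lengths in m; the calibration is good to about 2 mm. A picture is of the moment at which its call begins: read the wrist's pose just before it. calibration takes no time and is no camera call.
- bot.hand_in(): hands the job in; it is judged then, once.
Trained networks look in the newest picture that a camera, given by its name, has taken for a name from the list of things; names that differ only in an ending like _2 or _b are one class to them, and where a whole thing is asked for, a point or a joint stands for the part that bears it (a point fixed in the world has none). Each returns a list of dicts, best first, with "conf" (0 to 1); they miss things now and then, are a little off and sometimes report something else, mostly with a low value. They report only what shows in the picture. A call takes as long as a camera call. They do not tell look-alikes from the thing itself.
- models.spot_in(query, camera): "position" ([column, row] in pixels, amid what is visible of it).
- models.tip_of(query, camera): "position" ([column, row] in pixels: a listed point, or the origin of a listed thing).
The state is a dict: "time_s": time; "joint_positions": joint angles; "qvel": joint speeds; "tau": joint torques, N m; "position": TCP position; "tcp_rot": TCP orientation; "force": force on the tool from outside, world axes, zero at the start; "moment": the same for the moment, N m; "opening": opening from 0.0 (shut) to 1.0 (fully open); "grasp_force": force on a finger pad.
Only numpy, scipy, OpenCV 4.12 (cv2) and the standard library are available. Lean on these libraries where they do the work, as an engineer would, in place of code of your own. Each camera call takes 0.05 s, during which the arm holds its last target. There are 200 camera calls.

## Task

Slide the wooden forming block with the grooved steel top into the green clamp until it is home against the end stop between ram and fence. Flip the clamp's red direction pawl over to the tighten side, then swing the handle back and forth until the ram's blue pad has pressed the block firmly against the fence, the pad visibly pushed back into the ram. Leave the pawl on the tighten side and leave the other things on the bench where they are.

Things in the scene. Friction and masses are not known exactly. Their poses are not given: they have to be found in the camera images.
- clamp: Green ratchet clamp bolted to the bench. Origin on the bench surface under the vertical ratchet axis, z up. Housing 96 x 100 x 44 mm round the origin on a foot 120 x 130 x 8 mm; on top a brass ratchet wheel, radius 40 mm, 46 to 60 mm high, and above it the handle. The ram comes out along this frame's -y toward the fence; the gap between them is open at its +x end.
- fence_face (a point): Middle of the inner face of the dark steel fence, clamp frame (0, -161, 23) mm; axes as the clamp's. The face is the plane y = -161 mm, 46 mm high, from x = -52 to +52 mm, then flared away from the gap up to x = +81 mm.
- end_stop (a point): Middle of the stop face of the low dark end stop that closes the gap's -x end, clamp frame (-40, -127, 12) mm; axes as the clamp's. The face is the plane x = -40 mm, 68 mm long in y, 24 mm high.
- block_home (a point): Point fixed to the clamp, clamp frame (0, -136, 22) mm: where the block's centre lies when the block touches both fence and end stop. Axes as the clamp's.
- ram: Steel ram sliding out of the housing along the clamp's -y, 14 mm for each rad of joint wheel. Its origin coincides with the clamp's when fully retracted.
- pad_face (a point): Centre of the front face of the blue spring-backed pad on the ram's nose, 52 mm wide along the clamp's x, 32 mm high, centre 21 mm above the bench. At clamp frame y = -75 mm with the ram fully back; meets a block lying against the fence at y = -111 mm (wheel about 2.6 rad).
- pad (a joint): How far the blue pad is pressed back into the ram's nose, 0 (free) to 0.009 m. Spring: 6 N at 0 plus 3 N per mm. Over 0.0015 = firmly clamped; one wheel tooth past first contact presses it about 4 mm.
- wheel (a joint): Turn of the brass ratchet wheel, 0 (ram fully back) to 3.07 rad (mechanical stop, ram fully out), positive counter-clockwise from above = ram goes out. 20 teeth of 0.314 rad. Friction 0.65 N m: it stays where it is left.
- handle (a joint): Handle swing about the clamp's axis, -0.65 to 0.65 rad (stops), positive counter-clockwise from above. At 0 it points 0.3 rad clockwise of the clamp's +y. Friction 0.25 N m, stays where left. Pawl set to tighten: counter-clockwise swings drive the wheel (5 to 8 N at the knob), clockwise ones only click back over the teeth; a full swing gains about 3 teeth.
- knob_center (a point): Middle of the dark wooden knob standing at the handle's end, 180 mm from the axis, 27 mm in diameter, from 82 to 135 mm above the bench; this point is 110 mm up. The steel bar below is 12 mm wide, 66 to 76 mm high; its hub on the axis is 34 mm across and 96 mm high. x axis: outward along the handle.
- pawl (a joint): Red direction pawl riding on the handle, angle relative to it, -0.45 to 0.45 rad; over-centre mechanism, snaps past 0 with 1 to 2 N at the fin. Negative (fin leans to the handle's clockwise side): handle drives the ram back. Positive (fin to the counter-clockwise side): tighten. Rests at 0.18 to 0.45 either side, as its tip lies on or between teeth.
- pawl_fin (a point): Centre of the pawl's upright red fin, 34 x 10 mm, 84 to 118 mm above the bench (point at 101), 42 mm outward of the pawl's vertical pivot, which is on the handle 64 mm from the clamp's axis. x axis along the fin outward, y to its counter-clockwise side. About 45 mm lie free between fin and knob; pushed sideways it flips.
- block_center (a point): Centre of the loose forming block: dark wood with a grooved steel top, 80 (its x) x 50 (its y) x 44 mm high, 0.3 to 0.5 kg; centre 22 mm above the bench it lies on. Starts in front of the gap's open +x end, a little askew.
- mandrel: Bystander: upright steel ring mandrel on a round wooden foot, 84 mm across, 192 mm high; origin under the foot.
- mallet: Bystander: wooden mallet lying down, 240 mm long; origin under its middle.
- polish: Bystander: can, 60 mm across, 62 mm high; origin under it.
- pickle_jar: Bystander: amber jar, 64 mm across, 85 mm high; origin under it.
- graver: Bystander: graver with a wooden handle, 170 mm long, lying; origin under its middle.
- weight: Bystander: brass weight, 44 mm across, 26 mm high, between the clamp and the bench's far edge; origin under it.
- brush_cup: Bystander: blue cup, 72 mm across, 85 mm high; origin under it.
- block: The same forming block; origin at the centre of its underside.
Things that resemble listed ones, but are neither listed nor needed, are in the scene too. What is shaped like the block but yellow is not meant.

How it is judged:
By the outcome, as a careful person would: the job done as asked, in the order asked, and still so for the second after the job is handed in, with the robot touching nothing.
It also fails if it takes over 66 s, if anything falls off the work surface, if the arm or the gripper's body presses on something with over 40 N, if the wrist force passes 120 N, or if a joint passes its speed limit or range.

## Working session

There is one attempt and no reset: what is moved stays moved. The work goes in short steps, Python scripts to look and compute and a shell command to move; the robot and the scene stay as the last step left them, time stands still between calls to the robot, and variables do not carry over. Pictures are saved under pics/ and viewed, at most 10 in all, crops included, and the job is handed in when it is done.

```bash
mkdir -p pics; cat > h.py <<'E'
import numpy as np, cv2
from rig import bot,cams,models
def pose(cam,st=None):
    c=cams.calibration(cam)
    if cam=="wrist":
        st=st or bot.read_state(); T=np.eye(4);T[:3,:3]=st["tcp_rot"];T[:3,3]=st["position"]
        M=np.linalg.inv(T@np.array(c["tool_from_camera"])); return c,M[:3,:3],M[:3,3]
    return c,np.array(c["R"]),np.array(c["t"])
def world(cam,px,z=None,depth=None,st=None):
    c,R,t=pose(cam,st)
    u=cv2.undistortPoints(np.array([[px]],float),np.array(c["mtx"]),np.array(c["dist_coeffs"]))[0,0]
    d=R.T@np.array([u[0],u[1],1]); o=-R.T@t
    s=depth if z is None else (z-o[2])/d[2]
    return o+s*d
def proj(cam,X,st=None):
    c,R,t=pose(cam,st)
    return cv2.projectPoints(np.array(X,float).reshape(-1,1,3),cv2.Rodrigues(R)[0],t,np.array(c["mtx"]),np.array(c["dist_coeffs"]))[0][:,0]
E
python3 - <<'E'
from h import *
for cam in ["scene","side","wrist"]:
    im,d=cams.capture(cam); cv2.imwrite(f"pics/{cam}0.png",im); np.save(f"{cam}_d.npy",d)
    print(cam)
    for q,z in [("clamp",0),("fence_face",.023),("end_stop",.012),("knob_center",.11),("pawl_fin",.101),("block_center",.022),("pad_face",.021),("weight",0),("block_home",.022)]:
        for r in models.tip_of(q,cam)[:2]:
            print(q,np.round(r["position"]),round(r["conf"],2),world(cam,r["position"],z).round(3))
print(bot.read_state())
E
```

```text
scene
clamp [313. 230.] 0.98 [ 0.499 -0.01   0.   ]
fence_face [256. 209.] 0.76 [ 0.495 -0.161  0.023]
end_stop [267. 201.] 0.93 [ 0.454 -0.148  0.012]
end_stop [389. 224.] 0.29 [0.431 0.166 0.012]
knob_center [389. 225.] 0.67 [0.51  0.173 0.11 ]
pawl_fin [356. 219.] 0.8 [0.509 0.096 0.101]
pawl_fin [280. 282.] 0.42 [ 0.719 -0.015  0.101]
block_center [251. 249.] 0.78 [ 0.611 -0.13   0.022]
block_center [198. 256.] 0.73 [ 0.666 -0.243  0.022]
pad_face [432. 342.] 0.27 [0.717 0.326 0.021]
weight [282. 281.] 0.81 [ 0.661 -0.034  0.   ]
block_home [265. 210.] 0.76 [ 0.489 -0.14   0.022]
block_home [507. 306.] 0.75 [0.582 0.468 0.022]
side
clamp [352. 274.] 0.86 [0.493 0.003 0.   ]
fence_face [389. 239.] 0.7 [ 0.501 -0.167  0.023]
end_stop [399. 253.] 0.94 [ 0.448 -0.143  0.012]
knob_center [301. 265.] 0.94 [0.512 0.173 0.11 ]
knob_center [399. 253.] 0.22 [ 0.368 -0.021  0.11 ]
pawl_fin [322. 253.] 0.88 [0.519 0.092 0.101]
pawl_fin [390. 240.] 0.68 [ 0.428 -0.068  0.101]
block_center [354. 228.] 0.92 [ 0.615 -0.15   0.022]
block_center [356. 208.] 0.77 [ 0.686 -0.246  0.022]
pad_face [37
[... 585 characters left out ...]
3,
        6.76881743e+01, -1.02286028e+01]), 'qvel': array([-0.00769254, -0.0953445 , -0.06285109, -0.00282131, -0.0416688 ,
       -0.00039143]), 'tau': array([-1.84235607e-03, -4.40007377e+01, -1.76981986e+01,  6.31828909e-02,
        5.05163998e-02, -2.76835408e-05]), 'position': array([6.24986217e-01, 1.88965545e-05, 2.47516768e-01]), 'tcp_rot': array([[-1.68870330e-05,  9.99999999e-01, -3.73197209e-05],
       [ 1.00000000e+00,  1.68866287e-05, -1.08326583e-05],
       [-1.08320281e-05, -3.73199039e-05, -9.99999999e-01]]), 'force': array([ 0.65325599, -0.27526112,  1.17349941]), 'moment': array([ 0.03131797, -0.00255423,  0.06382707]), 'grasp_force': 0.0, 'opening': 1.0016102099488642}
```

View pics/scene0.png

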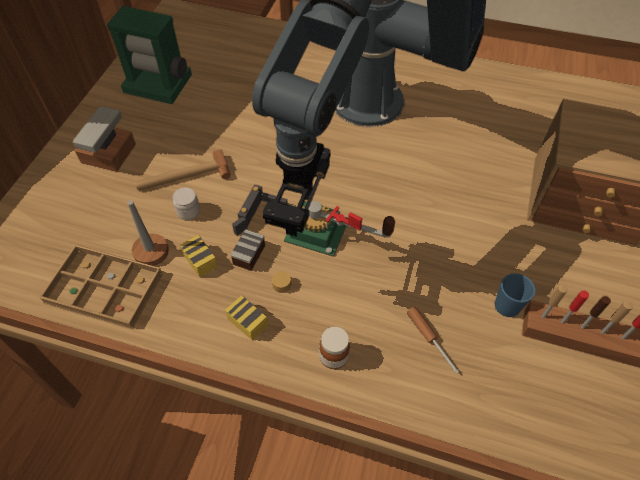

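View pics/side0.png

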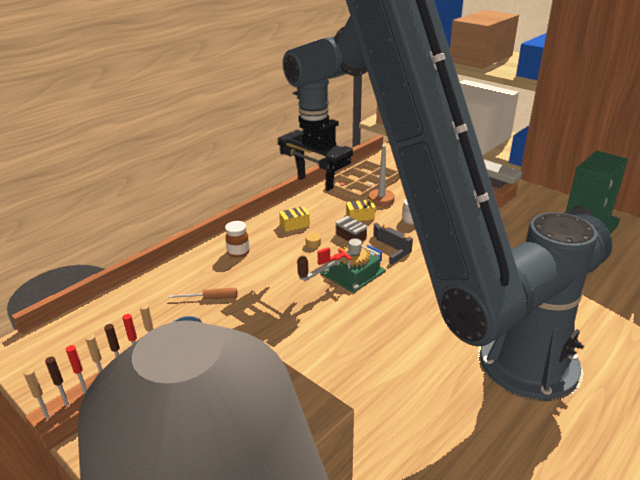

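The scene picture shows the grey-topped block at (249,250), yellow decoys at (198,256) and (247,317), the clamp at (315,230) and its knob at (389,226). In the side picture, the block is at (351,228).

View pics/wrist0.png

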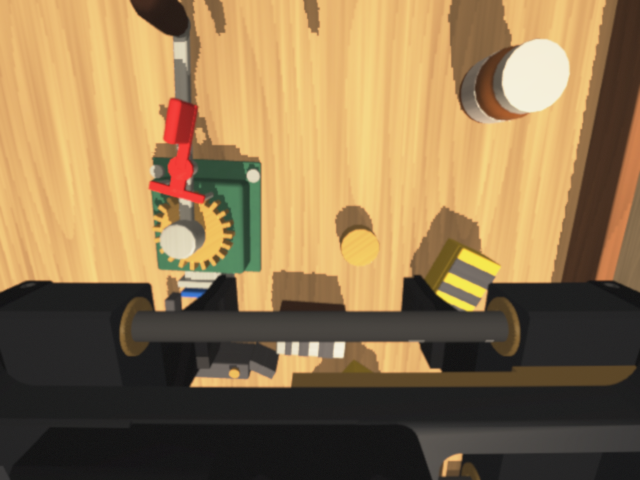

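The wrist picture shows the clamp at (205,215), with the wheel and a red pawl with its fin at (180,120). The block at (312,320) is half hidden by the gripper, so I'll shift to see it whole.

```bash
python3 -m handwheel '[[-0.01,-0.035,0,0,0,0],[-0.02,-0.075,0,0,0,0],[-0.03,-0.115,0,0,0,0],[-0.03,-0.15,0,0,0,0],[-0.03,-0.19,0,0,0,0],[-0.03,-0.20,0,0,0,0],[-0.03,-0.20,0,0,0,0],[-0.03,-0.20,0,0,0,0]]' 1
python3 - <<'E'
from h import *
cam="wrist"; st=bot.read_state(); im,d=cams.capture(cam); cv2.imwrite("pics/w1.png",im); np.save("w1d.npy",d)
for q,z in [("clamp",0),("fence_face",.023),("end_stop",.012),("knob_center",.11),("pawl_fin",.101),("block_center",.022),("pad_face",.021),("block_home",.022)]:
    for r in models.tip_of(q,cam)[:2]:
        print(q,np.round(r["position"]),round(r["conf"],2),world(cam,r["position"],z,st=st).round(4))
print(st["position"],st["force"])
# overlay expected clamp outline
E
```

```text
time_s: 2.17
position: [0.5947, -0.1999, 0.2473]
tcp_rot: [[0.002, 1.0, -0.001], [1.0, -0.002, 0.001], [0.001, -0.001, -1.0]]
force: [0.3, 1.0, 0.5]
opening: 0.997
grasp_force: 0.0
clamp [221.  30.] 0.8 [ 0.4952 -0.0085  0.    ]
fence_face [218. 189.] 0.81 [ 0.4853 -0.1676  0.023 ]
end_stop [186. 156.] 0.6 [ 0.4507 -0.1336  0.012 ]
pawl_fin [276. 315.] 0.58 [ 0.5545 -0.2771  0.101 ]
block_center [337. 160.] 0.96 [ 0.6138 -0.1381  0.022 ]
block_center [384. 251.] 0.9 [ 0.6691 -0.2387  0.022 ]
pad_face [218. 111.] 0.79 [ 0.4916 -0.0889  0.021 ]
pad_face [386. 341.] 0.28 [ 0.6772 -0.3554  0.021 ]
[ 0.59467478 -0.19987738  0.24727624] [0.33490313 1.02128903 0.45356723]
```

View pics/w1.png

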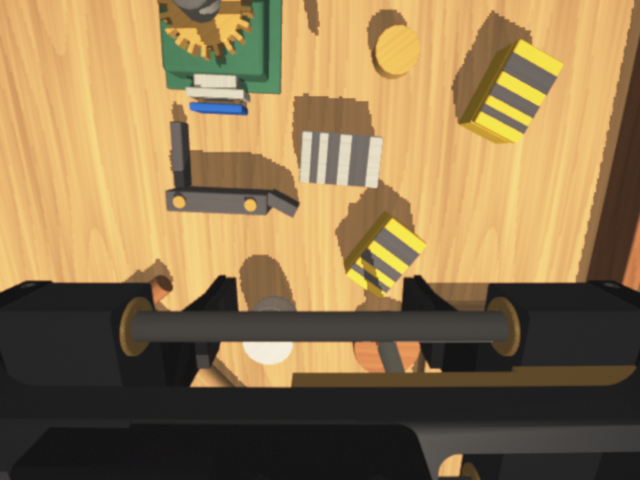

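The block's top spans corners (303,132), (382,138), (377,187) and (300,181). The fence's inner top edge runs about (167,189)–(268,193), the end stop face is at column ~188, and the blue pad is at (218,108).

```bash
python3 - <<'E'
from h import *
st=bot.read_state(); W=lambda p,z:world("wrist",p,z,st=st)
c=np.array([W(p,.044) for p in [(303,131),(382,138),(377,188),(300,181)]])
print("block",c.mean(0),np.degrees(np.arctan2(*(c[1]-c[0])[1::-1])),np.degrees(np.arctan2(*(c[2]-c[3])[1::-1])),np.linalg.norm(c[1]-c[0]),np.linalg.norm(c[2]-c[1]))
im=cv2.imread("pics/w1.png"); g=cv2.cvtColor(im,6).astype(float)
# fence top inner edge: gradient per column
for col in [180,200,220,240,255]:
    s=np.diff(g[175:225,col]); r=np.argsort(-abs(s))[:3]; print(col,[(175+int(i),int(s[i])) for i in sorted(r)])
d=np.load("w1d.npy")
H=lambda p:W(p,.0) 
c0,R,t=pose("wrist",st)
for p in [(200,200),(250,202),(180,150),(340,160),(218,80),(218,108)]:
    print(p, world("wrist",p,depth=float(d[p[1],p[0]]),st=st).round(4))
print("fence edge top",W((170,189),.046),W((265,192),.046)); print("stop",W((189,130),.024),W((189,180),.024))
print("pad top",W((192,108),.037),W((245,113),.037)); print("foot",W((167,86),.008),W((280,93),.008))
# overlay with guess
import itertools
a=np.radians(0); 
E
python3 - <<'E'
import cv2
im=cv2.imread("pics/w1.png")[0:230,140:400]; cv2.imwrite("pics/w1c.png",cv2.resize(im,None,fx=2.6,fy=2.6,interpolation=2))
E
```

```text
block [ 0.61683185 -0.13637974  0.044     ] -4.718421504282709 -5.056105129183881 0.07751996764870235 0.048758420554007344
180 [(195, 48), (196, 44), (207, -36)]
200 [(186, -28), (211, 41), (212, 31)]
220 [(187, -24), (212, 36), (213, 29)]
240 [(187, -23), (213, 37), (214, 26)]
255 [(188, -28), (201, 28), (214, 33)]
(200, 200) [ 0.4741 -0.176   0.0468]
(250, 202) [ 0.5257 -0.1776  0.05  ]
(180, 150) [ 0.4501 -0.1269  0.0249]
(340, 160) [ 0.6162 -0.1364  0.0448]
(218, 80) [ 0.4979 -0.0616  0.035 ]
(218, 108) [ 0.4968 -0.0873  0.038 ]
fence edge top [ 0.44427552 -0.16495185  0.046     ] [ 0.54061653 -0.16799691  0.046     ]
stop [ 0.46123716 -0.10695142  0.024     ] [ 0.45606629 -0.15792675  0.024     ]
pad top [ 0.4710633  -0.08712771  0.037     ] [ 0.52273744 -0.09182529  0.037     ]
foot [ 0.43659703 -0.06230876  0.008     ] [ 0.55445677 -0.06933621  0.008     ]
```

View pics/w1c.png

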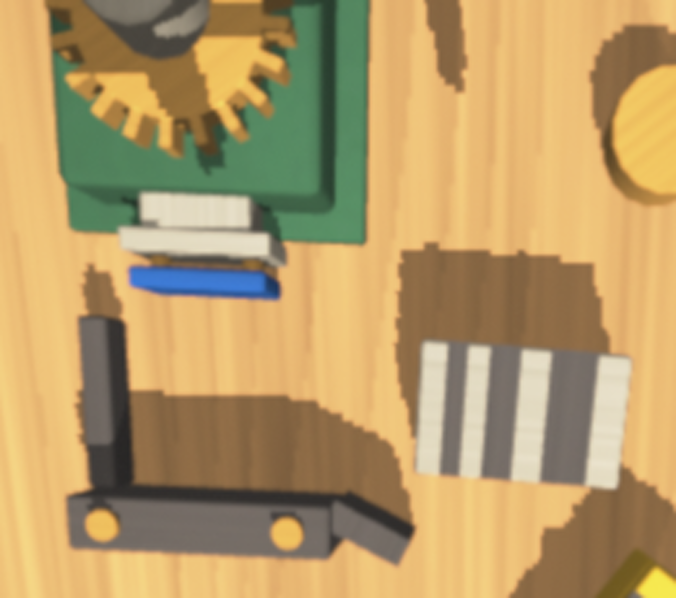

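```bash
python3 -m handwheel '[[0.01,0.03,0,0,0,-0.02],[0.022,0.0635,0,0,0,-0.043],[0.022,0.0635,-0.035,0,0,-0.043],[0.022,0.0635,-0.07,0,0,-0.043],[0.022,0.0635,-0.105,0,0,-0.043],[0.022,0.0635,-0.12,0,0,-0.043],[0.022,0.0635,-0.12,0,0,-0.043],[0.022,0.0635,-0.12,0,0,-0.043]]' 1
python3 - <<'E'
from h import *
cam="wrist"; st=bot.read_state(); im,d=cams.capture(cam); cv2.imwrite("pics/w2.png",im); np.save("w2d.npy",d)
for r in models.tip_of("block_center",cam)[:2]: print(r, world(cam,r["position"],.022,st=st))
E
```

```text
time_s: 3.28
position: [0.6168, -0.1361, 0.1268]
tcp_rot: [[0.086, 0.996, -0.002], [0.996, -0.086, 0.001], [0.001, -0.002, -1.0]]
force: [0.1, -0.9, 0.5]
opening: 1.005
grasp_force: 0.0
{'position': [547.2, 145.1], 'conf': 0.95} [ 0.78332609 -0.07362255  0.022     ]
{'position': [318.0, 253.0], 'conf': 0.87} [ 0.61590944 -0.1390289   0.022     ]
```

View pics/w2.png

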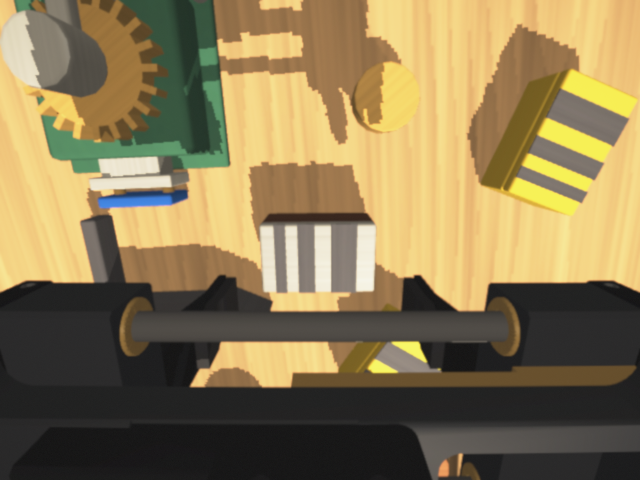

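The block sits between the fingers, square, its top spanning columns 261–375 and rows 222–292.

```bash
python3 - <<'E'
from h import *
st=bot.read_state(); W=lambda p,z:world("wrist",p,z,st=st)
c=[W(p,.044) for p in [(261,222),(375,221),(375,292),(261,292)]]
print(np.mean(c,0),np.linalg.norm(c[1]-c[0]),np.linalg.norm(c[2]-c[1]),np.degrees(np.arctan2(*(c[1]-c[0])[1::-1])))
a=W((75,172),.008);b=W((228,165),.008);print("foot",a,b,np.degrees(np.arctan2(*(b-a)[1::-1])))
a=W((99,207),.037);b=W((187,200),.037);print("pad",a,b,np.degrees(np.arctan2(*(b-a)[1::-1])))
a=W((228,165),.008);b=W((208,0),.008);print("footside",a,b,np.degrees(np.arctan2(*(b-a)[1::-1])))
print(st["position"])
E
```

```text
[ 0.61819615 -0.13737339  0.044     ] 0.0777794078696982 0.052618151155188 -4.450760639065152
foot [ 0.4379522  -0.06440239  0.008     ] [ 0.55566529 -0.06969106  0.008     ] -2.572483181055914
pad [ 0.46900051 -0.08928986  0.037     ] [ 0.53136191 -0.08989159  0.037     ] -0.5528317342504231
footside [ 0.55566529 -0.06969106  0.008     ] [0.5591676  0.03919975 0.008     ] 88.15780174823318
[ 0.61829975 -0.1369224   0.12916574]
```

```bash
python3 -m handwheel '[[0.001,-0.001,-0.03,0,0,0],[0.001,-0.001,-0.055,0,0,0],[0.001,-0.001,-0.07,0,0,0],[0.001,-0.001,-0.074,0,0,0],[0.001,-0.001,-0.074,0,0,0],[0.001,-0.001,-0.074,0,0,0],[0.001,-0.001,-0.074,0,0,0],[0.001,-0.001,-0.074,0,0,0]]' 1; python3 -m handwheel '[[0,0,0,0,0,0],[0,0,0,0,0,0],[0,0,0,0,0,0],[0,0,0,0,0,0],[0,0,0,0,0,0],[0,0,0,0,0,0],[0,0,0,0,0,0],[0,0,0,0,0,0]]' 0.5
```

```text
time_s: 4.05
position: [0.6188, -0.1378, 0.0548]
tcp_rot: [[0.086, 0.996, 0.002], [0.996, -0.086, -0.001], [-0.001, 0.002, -1.0]]
force: [0.3, 0.5, 0.1]
opening: 0.998
grasp_force: 0.0
time_s: 4.72
position: [0.6176, -0.1374, 0.054]
tcp_rot: [[0.086, 0.996, -0.001], [0.996, -0.086, 0.0], [0.0, -0.001, -1.0]]
force: [-2.1, 0.7, 4.9]
opening: 0.913
grasp_force: 30.0
```

```bash
python3 -m handwheel '[[-0.012,0.003,0.002,0,0,0.005],[-0.027,0.005,0.002,0,0,0.01],[-0.042,0.006,0.002,0,0,0.015],[-0.057,0.006,0.002,0,0,0.021],[-0.072,0.006,0.002,0,0,0.021],[-0.087,0.006,0.002,0,0,0.021],[-0.098,0.006,0.002,0,0,0.021],[-0.098,0.006,0.002,0,0,0.021]]' 
python3 - <<'E'
from h import *
cam="wrist"; st=bot.read_state(); im,d=cams.capture(cam); cv2.imwrite("pics/w3.png",im); np.save("w3d.npy",d)
for q in ["pad_face","end_stop","fence_face","block_home"]:
  for r in models.tip_of(q,cam)[:2]: print(q,r, world(cam,r["position"],.022,st=st))
E
```

```text
time_s: 5.38
position: [0.5168, -0.1305, 0.0546]
tcp_rot: [[0.045, 0.999, -0.005], [0.999, -0.045, 0.002], [0.002, -0.005, -1.0]]
force: [-1.4, -0.4, -3.7]
opening: 0.918
grasp_force: 30.0
pad_face {'position': [268.5, 217.3], 'conf': 0.96} [ 0.49245945 -0.09011307  0.022     ]
end_stop {'position': [207.0, 289.8], 'conf': 0.62} [ 0.45483152 -0.12936218  0.022     ]
end_stop {'position': [268.0, 216.8], 'conf': 0.24} [ 0.49222251 -0.08983816  0.022     ]
fence_face {'position': [270.9, 349.7], 'conf': 0.79} [ 0.48709383 -0.16861142  0.022     ]
fence_face {'position': [268.9, 218.1], 'conf': 0.29} [ 0.49263245 -0.09054527  0.022     ]
```

View pics/w3.png

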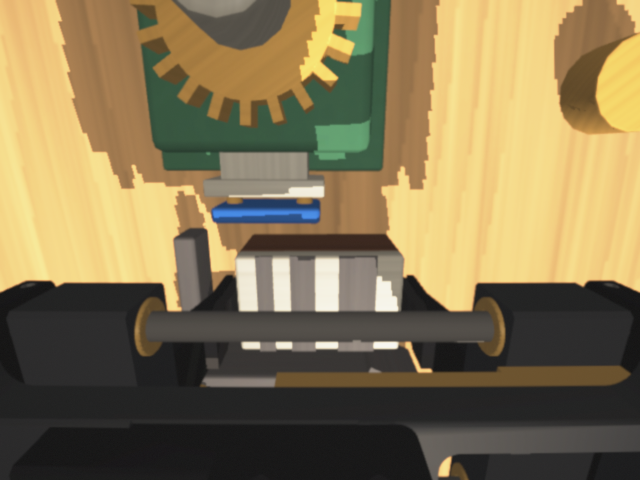

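The block is in the mouth, parallel to the clamp: the foot edge is level at row 168, the pad at (268,212) and the stop at (193,265).

```bash
python3 -m handwheel '[[-0.006,0,0,0,0,0],[-0.012,0,0,0,0,0],[-0.016,0,0,0,0,0],[-0.018,0,0,0,0,0],[-0.020,0,0,0,0,0],[-0.021,0,0,0,0,0],[-0.022,0,0,0,0,0],[-0.022,0,0,0,0,0]]'; python3 -m handwheel '[[0,-0.003,0,0,0,0],[0,-0.005,0,0,0,0],[0,-0.006,0,0,0,0],[0,-0.007,0,0,0,0],[0,-0.008,0,0,0,0],[0,-0.009,0,0,0,0],[0,-0.01,0,0,0,0],[0,-0.01,0,0,0,0]]'
```

```text
time_s: 6.3
position: [0.4979, -0.1315, 0.0556]
tcp_rot: [[0.044, 0.999, 0.0], [0.999, -0.044, -0.0], [0.0, 0.0, -1.0]]
force: [-0.8, 0.2, -3.2]
opening: 0.915
grasp_force: 30.0
time_s: 6.97
position: [0.4981, -0.1417, 0.0555]
tcp_rot: [[0.044, 0.999, 0.0], [0.999, -0.044, -0.0], [-0.0, 0.0, -1.0]]
force: [-0.1, -0.8, -3.3]
opening: 0.917
grasp_force: 30.0
```

```bash
python3 -m handwheel '[[0,0,-0.001,0,0,0],[0,0,-0.002,0,0,0],[0,-0.001,-0.002,0,0,0],[0,-0.001,-0.002,0,0,0],[0,-0.002,-0.002,0,0,0],[0,-0.002,-0.002,0,0,0],[0,-0.003,-0.002,0,0,0],[0,-0.003,-0.002,0,0,0]]'; python3 -m handwheel '[[-0.001,0,0,0,0,0],[-0.001,0,0,0,0,0],[-0.002,0,0,0,0,0],[-0.002,0,0,0,0,0],[-0.003,0,0,0,0,0],[-0.003,0,0,0,0,0],[-0.004,0,0,0,0,0],[-0.004,0,0,0,0,0]]'
```

```text
time_s: 7.63
position: [0.4979, -0.144, 0.054]
tcp_rot: [[0.044, 0.999, -0.0], [0.999, -0.044, 0.001], [0.001, -0.0, -1.0]]
force: [-0.0, 3.1, 5.8]
opening: 0.918
grasp_force: 30.0
time_s: 8.3
position: [0.4969, -0.1442, 0.0542]
tcp_rot: [[0.047, 0.999, 0.007], [0.999, -0.047, -0.001], [-0.0, 0.007, -1.0]]
force: [7.0, 7.8, 3.2]
opening: 0.918
grasp_force: 30.0
```

```bash
python3 -m handwheel '[[-0.001,-0.001,0,0,0,0],[-0.002,-0.001,0,0,0,0],[-0.002,-0.002,0,0,0,0],[-0.003,-0.002,0,0,0,0],[-0.003,-0.002,0,0,0,0],[-0.003,-0.002,0,0,0,0],[-0.003,-0.002,0,0,0,0],[-0.003,-0.002,0,0,0,0]]'; python3 -m handwheel '[[0.003,0,0,0,0,0],[0.003,0,0,0,0,0],[0.003,0,0,0,0,0],[0.003,0,0,0,0,0],[0.003,0,0,0,0,0],[0.003,0,0,0,0,0],[0.003,0,0,0,0,0],[0.003,0,0,0,0,0]]' 1
python3 - <<'E'
from h import *
cam="wrist"; st=bot.read_state(); im,d=cams.capture(cam); cv2.imwrite("pics/w4.png",im); np.save("w4d.npy",d)
E
```

```text
time_s: 8.97
position: [0.4946, -0.1442, 0.0543]
tcp_rot: [[0.049, 0.999, 0.008], [0.999, -0.049, 0.002], [0.002, 0.008, -1.0]]
force: [9.9, 15.8, 3.4]
opening: 0.916
grasp_force: 30.0
time_s: 9.63
position: [0.4938, -0.1466, 0.0535]
tcp_rot: [[0.044, 0.999, -0.0], [0.999, -0.044, 0.0], [0.0, -0.0, -1.0]]
force: [-0.1, 0.8, -0.6]
opening: 1.001
grasp_force: 0.0
```

View pics/w4.png

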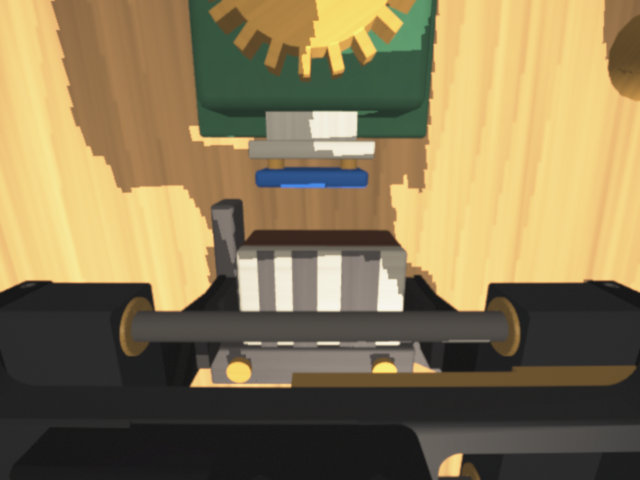

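The block lies in the gap beside the stop (227,250), against the fence (bolts at (238,371) and (384,370)), parallel to the clamp. I'll check its numbers and locate the pawl and knob.

```bash
python3 - <<'E'
from h import *
st=bot.read_state(); W=lambda p,z:world("wrist",p,z,st=st)
print("block top edge back",W((239,250),.044),W((405,250),.044),W((239,250),.044)/2+W((405,250),.044)/2)
print("pad",W((256,181),.037),W((368,181),.037),"foot",W((200,136),.008),W((428,136),.008))
print("stop top inner",W((243,205),.024),W((238,260),.024))
E
python3 -m handwheel '[[0,0,0.03,0,0,0],[0,0,0.065,0,0,0],[0,0,0.10,0,0,0],[0,0.02,0.14,0,0,0],[0,0.04,0.17,0,0,0],[0,0.05,0.196,0,0,0],[0,0.05,0.196,0,0,0],[0,0.05,0.196,0,0,0]]' 1
python3 - <<'E'
from h import *
cam="wrist"; st=bot.read_state(); im,d=cams.capture(cam); cv2.imwrite("pics/w5.png",im); np.save("w5d.npy",d)
for q,z in [("knob_center",.11),("pawl_fin",.101),("clamp",0),("end_stop",.012)]:
  for r in models.tip_of(q,cam)[:2]: print(q,r, world(cam,r["position"],z,st=st).round(4))
E
```

```text
block top edge back [ 0.45857697 -0.11650057  0.044     ] [ 0.53516712 -0.11989517  0.044     ] [ 0.49687205 -0.11819787  0.044     ]
pad [ 0.46807866 -0.08606103  0.037     ] [ 0.51921994 -0.08832785  0.037     ] foot [ 0.43531385 -0.06385448  0.008     ] [ 0.55494458 -0.06915266  0.008     ]
stop top inner [ 0.45789237 -0.09880613  0.024     ] [ 0.45214834 -0.12788308  0.024     ]
time_s: 10.35
position: [0.4946, -0.0963, 0.2512]
tcp_rot: [[0.043, 0.999, 0.004], [0.999, -0.043, -0.002], [-0.002, 0.004, -1.0]]
force: [-0.4, -0.7, -0.2]
opening: 1.001
grasp_force: 0.0
clamp {'position': [315.1, 135.3], 'conf': 0.73} [ 0.4953 -0.0088  0.    ]
end_stop {'position': [283.4, 249.0], 'conf': 0.66} [ 0.4521 -0.1354  0.012 ]
```

View pics/w5.png

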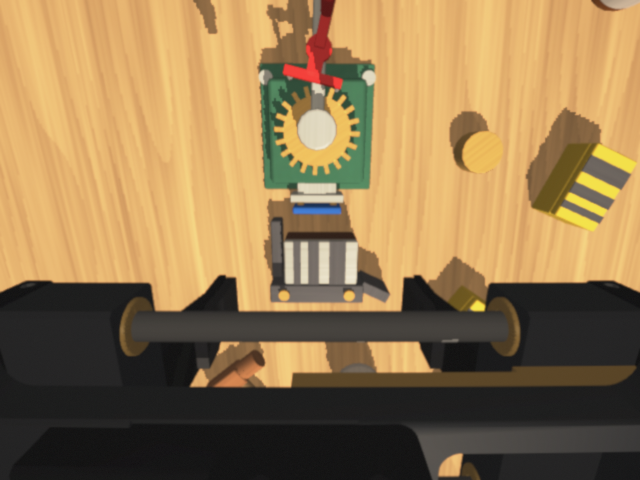

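Viewed from above, the block is in the gap between the fence (320,293) and the pad (317,210). The measured centre may be about 3 mm short of the stop, so I'll regrip and press purely along -x to be sure.

```bash
python3 -m handwheel '[[0.002,-0.02,-0.035,0,0,0],[0.002,-0.045,-0.07,0,0,0],[0.002,-0.049,-0.105,0,0,0],[0.002,-0.049,-0.14,0,0,0],[0.002,-0.049,-0.17,0,0,0],[0.002,-0.049,-0.19,0,0,0],[0.002,-0.049,-0.196,0,0,0],[0.002,-0.049,-0.196,0,0,0]]' 1;  python3 -m handwheel '[[0,0,0,0,0,0],[0,0,0,0,0,0],[0,0,0,0,0,0],[0,0,0,0,0,0],[0,0.001,0,0,0,0],[0,0.002,0,0,0,0],[0,0.002,0,0,0,0],[0,0.002,0,0,0,0]]' 0.6;  python3 -m handwheel '[[-0.001,0,0,0,0,0],[-0.001,0,0,0,0,0],[-0.002,0,0,0,0,0],[-0.002,0,0,0,0,0],[-0.003,0,0,0,0,0],[-0.003,0,0,0,0,0],[-0.004,0,0,0,0,0],[-0.004,0,0,0,0,0]]'
```

```text
time_s: 11.27
position: [0.4943, -0.1451, 0.0512]
tcp_rot: [[0.045, 0.999, -0.005], [0.999, -0.045, 0.003], [0.003, -0.005, -1.0]]
force: [-0.1, -0.7, -0.4]
opening: 1.001
grasp_force: 0.0
time_s: 11.93
position: [0.4967, -0.1439, 0.0544]
tcp_rot: [[0.044, 0.999, 0.002], [0.999, -0.044, -0.001], [-0.001, 0.002, -1.0]]
force: [0.1, -0.6, 4.1]
opening: 0.918
grasp_force: 30.0
time_s: 12.6
position: [0.4944, -0.1443, 0.0545]
tcp_rot: [[0.045, 0.999, 0.006], [0.999, -0.045, -0.002], [-0.002, 0.006, -1.0]]
force: [4.2, -1.1, 4.6]
opening: 0.916
grasp_force: 30.0
```

```bash
python3 -m handwheel '[[-0.001,0,0,0,0,0],[-0.001,0,0,0,0,0],[-0.002,0,0,0,0,0],[-0.002,0,0,0,0,0],[-0.003,0,0,0,0,0],[-0.003,0,0,0,0,0],[-0.004,0,0,0,0,0],[-0.004,0,0,0,0,0]]'; python3 -m handwheel '[[-0.001,0,0,0,0,0],[-0.001,0,0,0,0,0],[-0.002,0,0,0,0,0],[-0.002,0,0,0,0,0],[-0.003,0,0,0,0,0],[-0.003,0,0,0,0,0],[-0.003,0,0,0,0,0],[-0.003,0,0,0,0,0]]'
```

```text
time_s: 13.27
position: [0.4905, -0.1445, 0.0545]
tcp_rot: [[0.045, 0.999, 0.006], [0.999, -0.045, -0.003], [-0.002, 0.006, -1.0]]
force: [3.2, 0.7, 5.2]
opening: 0.916
grasp_force: 30.0
time_s: 13.93
position: [0.4896, -0.1446, 0.0547]
tcp_rot: [[0.047, 0.999, 0.01], [0.999, -0.047, -0.003], [-0.003, 0.01, -1.0]]
force: [9.2, 2.5, 3.7]
opening: 0.914
grasp_force: 30.0
```

```bash
python3 -m handwheel '[[-0.001,0,0,0,0,0],[-0.001,0,0,0,0,0],[-0.002,0,0,0,0,0],[-0.002,-0.001,0,0,0,0],[-0.003,-0.001,0,0,0,0],[-0.003,-0.002,0,0,0,0],[-0.003,-0.002,0,0,0,0],[-0.003,-0.002,0,0,0,0]]'
```

```text
time_s: 14.6
position: [0.4893, -0.1457, 0.0549]
tcp_rot: [[0.049, 0.999, 0.016], [0.999, -0.049, -0.003], [-0.002, 0.016, -1.0]]
force: [16.2, 11.0, 2.2]
opening: 0.917
grasp_force: 30.0
```

The block then slid about 5 mm further and met the stop firmly (16 N at x = 0.489), so it is now home. I'll release it, rise and go beside the pawl fin.

```bash
python3 -m handwheel '[[0.004,0.001,0,0,0,0],[0.004,0.001,0,0,0,0],[0.004,0.001,0,0,0,0],[0.004,0.001,0,0,0,0],[0.004,0.001,0.02,0,0,0],[0.004,0.001,0.06,0,0,0],[0.004,0.001,0.1,0,0,0],[0.004,0.001,0.13,0,0,0]]' 1
python3 - <<'E'
from h import *
cam="wrist"; st=bot.read_state(); im,d=cams.capture(cam)
print(st["position"])
E
python3 -m handwheel '[[0.01,0.04,0.01,0,0,0],[0.03,0.075,0.02,0,0,0.01],[0.05,0.11,0.02,0,0,0.02],[0.07,0.145,0.02,0,0,0.022],[0.07,0.16,0.02,0,0,0.022],[0.07,0.16,0.02,0,0,0.022],[0.07,0.16,0.02,0,0,0.022],[0.07,0.16,0.02,0,0,0.022]]' -1
python3 - <<'E'
from h import *
cam="wrist"; st=bot.read_state(); im,d=cams.capture(cam); cv2.imwrite("pics/w6.png",im); np.save("w6d.npy",d)
for q,z in [("knob_center",.11),("pawl_fin",.101),("clamp",0)]:
  for r in models.tip_of(q,cam)[:2]: print(q,r, world(cam,r["position"],z,st=st).round(4))
im,d=cams.capture("side");
for q,z in [("knob_center",.11),("pawl_fin",.101)]:
  for r in models.tip_of(q,"side")[:2]: print(q,r, world("side",r["position"],z,st=st).round(4))
hsv=cv2.cvtColor(cv2.imread("pics/w6.png"),40); m=((hsv[...,0]<8)|(hsv[...,0]>172))&(hsv[...,1]>170)&(hsv[...,2]>90)
n,l,s,c=cv2.connectedComponentsWithStats(m.astype(np.uint8)); print([(s[i].tolist(),c[i].round()) for i in range(1,n) if s[i,4]>150])
E
```

```text
time_s: 15.27
position: [0.4837, -0.144, 0.1848]
tcp_rot: [[0.044, 0.999, -0.004], [0.999, -0.044, 0.002], [0.002, -0.004, -1.0]]
force: [0.4, -0.2, 0.3]
opening: 1.0
grasp_force: 0.0
[ 0.48374332 -0.14397432  0.18481452]
time_s: 15.98
position: [0.5542, 0.0147, 0.2025]
tcp_rot: [[0.0, 1.0, -0.004], [1.0, -0.0, -0.0], [-0.0, -0.004, -1.0]]
force: [0.5, 0.8, 0.4]
opening: 0.479
grasp_force: 0.0
knob_center {'position': [244.2, 1.7], 'conf': 0.96} [0.5093 0.1737 0.11  ]
knob_center {'position': [426.9, 264.8], 'conf': 0.53} [0.633  0.0065 0.11  ]
pawl_fin {'position': [257.6, 135.6], 'conf': 0.81} [0.5121 0.097  0.101 ]
clamp {'position': [265.4, 243.9], 'conf': 0.56} [ 0.4968 -0.0092  0.    ]
knob_center {'position': [303.4, 265.6], 'conf': 0.75} [0.5079 0.1705 0.11  ]
knob_center {'position': [384.5, 243.2], 'conf': 0.16} [ 0.421  -0.0334  0.11  ]
pawl_fin {'position': [323.2, 255.2], 'conf': 0.79} [0.5105 0.0975 0.101 ]
[([214, 112, 63, 119, 2709], array([252., 176.]))]
```

```bash
python3 -m handwheel '[[0,0.04,0,0,0,0],[0,0.08,0,0,0,0],[0,0.082,-0.02,0,0,0],[0,0.082,-0.05,0,0,0],[0,0.082,-0.075,0,0,0],[0,0.082,-0.085,0,0,0],[0,0.082,-0.085,0,0,0],[0,0.082,-0.085,0,0,0]]' -1;python3 -m handwheel '[[-0.01,0,0,0,0,0],[-0.017,0,0,0,0,0],[-0.022,0,0,0,0,0],[-0.027,0,0,0,0,0],[-0.032,0,0,0,0,0],[-0.036,0,0,0,0,0],[-0.04,0,0,0,0,0],[-0.044,0,0,0,0,0]]'
python3 - <<'E'
from h import *
cam="wrist"; st=bot.read_state(); im,d=cams.capture(cam); cv2.imwrite("pics/w7.png",im)
im,d=cams.capture("side");
for cm in ["wrist","side"]:
 for q,z in [("knob_center",.11),("pawl_fin",.101)]:
  for r in models.tip_of(q,cm)[:2]: print(cm,q,r, world(cm,r["position"],z,st=st).round(4))
E
```

```text
time_s: 17.0
position: [0.5562, 0.0972, 0.1186]
tcp_rot: [[0.001, 1.0, -0.0], [1.0, -0.001, 0.0], [0.0, -0.0, -1.0]]
force: [0.6, 0.4, 0.7]
opening: 0.008
grasp_force: 0.0
time_s: 17.67
position: [0.5115, 0.0975, 0.1186]
tcp_rot: [[-0.0, 1.0, -0.0], [1.0, 0.0, -0.0], [-0.0, -0.0, -1.0]]
force: [-0.4, -0.4, -0.2]
opening: 0.002
grasp_force: 0.0
wrist knob_center {'position': [311.5, 144.5], 'conf': 0.88} [0.5087 0.1728 0.11  ]
side knob_center {'position': [302.4, 265.6], 'conf': 0.7} [0.5097 0.172  0.11  ]
side pawl_fin {'position': [329.6, 256.1], 'conf': 0.56} [0.496 0.09  0.101]
```

```bash
python3 -m handwheel '[[-0.006,0,0,0,0,0],[-0.006,0,0,0,0,0],[0.005,0,0,0,0,0],[0.02,0,0.02,0,0,0],[0.02,0,0.055,0,0,0],[0.02,-0.03,0.085,0,0,0],[0.02,-0.06,0.085,0,0,0],[0.02,-0.06,0.085,0,0,0]]' 0.0
python3 - <<'E'
from h import *
cam="wrist"; st=bot.read_state(); im,d=cams.capture(cam); cv2.imwrite("pics/w7.png",im)
im2,d=cams.capture("side");
for cm in ["wrist","side"]:
 for q,z in [("knob_center",.11),("pawl_fin",.101)]:
  for r in models.tip_of(q,cm)[:1]: print(cm,q,r, world(cm,r["position"],z,st=st).round(4))
hsv=cv2.cvtColor(im,40); m=((hsv[...,0]<8)|(hsv[...,0]>172))&(hsv[...,1]>170)&(hsv[...,2]>90)
n,l,s,c=cv2.connectedComponentsWithStats(m.astype(np.uint8))
i=1+np.argmax(s[1:,4]); print(s[i],c[i])
ys,xs=np.where(l==i)
for y in range(ys.min(),ys.max(),12): k=xs[ys==y]; print(y,k.min(),k.max())
E
```

```text
time_s: 18.63
position: [0.5337, 0.0336, 0.2057]
tcp_rot: [[0.003, 1.0, 0.005], [1.0, -0.003, -0.003], [-0.003, 0.005, -1.0]]
force: [-0.1, -0.1, 0.0]
opening: 0.474
grasp_force: 0.0
wrist knob_center {'position': [258.4, 38.7], 'conf': 0.58} [0.4972 0.1731 0.11  ]
wrist pawl_fin {'position': [249.0, 164.0], 'conf': 0.73} [0.4851 0.0965 0.101 ]
side knob_center {'position': [303.7, 264.5], 'conf': 0.62} [0.5105 0.1667 0.11  ]
side pawl_fin {'position': [332.8, 259.4], 'conf': 0.62} [0.4807 0.0955 0.101 ]
[ 230  145   83  109 2593] [264.73505592 200.25993058]
145 235 250
157 232 255
169 237 260
181 242 264
193 247 270
205 262 283
217 260 286
229 272 312
241 263 291
```

```bash
python3 -m handwheel '[[-0.01,0.03,0,0,0,0],[-0.02,0.065,0,0,0,0],[-0.025,0.085,0,0,0,0],[-0.025,0.085,0,0,0,0],[-0.025,0.085,0,0,0,0],[-0.025,0.085,0,0,0,0],[-0.025,0.085,0,0,0,0],[-0.025,0.085,0,0,0,0]]' 0.4
python3 - <<'E'
from h import *
cam="wrist"; st=bot.read_state(); im,d=cams.capture(cam); print(st["position"])
for q,z in [("knob_center",.11),("pawl_fin",.101)]:
  for r in models.tip_of(q,cam)[:1]: print(q,r, world(cam,r["position"],z,st=st).round(4))
E
```

```text
time_s: 19.6
position: [0.5074, 0.1217, 0.2034]
tcp_rot: [[0.001, 1.0, 0.0], [1.0, -0.001, -0.0], [-0.0, 0.0, -1.0]]
force: [0.2, 0.6, 0.7]
opening: 0.696
grasp_force: 0.0
[0.50739422 0.12173189 0.20343362]
knob_center {'position': [307.5, 182.4], 'conf': 0.81} [0.4999 0.173  0.11  ]
pawl_fin {'position': [285.3, 283.7], 'conf': 0.66} [0.4816 0.0945 0.101 ]
```

```bash
python3 -m handwheel '[[-0.007,0.035,0,0,0,0],[-0.007,0.051,0,0,0,0],[-0.007,0.051,-0.02,0,0,0],[-0.007,0.051,-0.05,0,0,0],[-0.007,0.051,-0.075,0,0,0],[-0.007,0.051,-0.087,0,0,0],[-0.007,0.051,-0.087,0,0,0],[-0.007,0.051,-0.087,0,0,0]]' 0.4; python3 -m handwheel '[[0,0,0,0,0,0],[0,0,0,0,0,0],[0,0,0,0,0,0],[0,0,0,0,0,0],[0,0,0,0,0,0],[0,0,0,0,0,0],[0,0,0,0,0,0],[0,0,0,0,0,0]]' -0.7
```

```text
time_s: 20.42
position: [0.4999, 0.1732, 0.1161]
tcp_rot: [[0.001, 1.0, -0.001], [1.0, -0.001, -0.0], [-0.0, -0.001, -1.0]]
force: [0.7, 0.1, 0.4]
opening: 0.701
grasp_force: 0.0
time_s: 21.08
position: [0.4996, 0.1736, 0.1169]
tcp_rot: [[0.0, 1.0, -0.001], [1.0, -0.0, 0.0], [0.0, -0.001, -1.0]]
force: [-2.0, -0.5, 3.8]
opening: 0.299
grasp_force: 30.0
```

```bash
python3 -m handwheel '[[0.0206,-0.0016,0,0,0,-0.0575],[0.0409,-0.0056,0,0,0,-0.115],[0.0607,-0.0118,0,0,0,-0.1725],[0.0795,-0.0203,0,0,0,-0.23],[0.0973,-0.0309,0,0,0,-0.2875],[0.1137,-0.0434,0,0,0,-0.345],[0.1286,-0.0578,0,0,0,-0.4025],[0.1418,-0.0738,0,0,0,-0.46]]'
```

```text
time_s: 21.75
position: [0.6422, 0.0997, 0.1169]
tcp_rot: [[0.799, 0.601, -0.001], [0.601, -0.799, 0.001], [-0.0, -0.001, -1.0]]
force: [-2.5, -0.0, 5.3]
opening: 0.298
grasp_force: 30.0
```

```bash
python3 -m handwheel '[[-0.0138,0.0166,0,0,0,0.06],[-0.0294,0.0315,0,0,0,0.12],[-0.0467,0.0444,0,0,0,0.18],[-0.0655,0.0551,0,0,0,0.24],[-0.0853,0.0635,0,0,0,0.30],[-0.1061,0.0695,0,0,0,0.36],[-0.1274,0.0729,0,0,0,0.42],[-0.1490,0.0738,0,0,0,0.48]]'
python3 - <<'E'
from h import *
cam="wrist"; st=bot.read_state(); im,d=cams.capture(cam); 
for cm in ["scene","side"]:
 im,d=cams.capture(cm); cv2.imwrite(f"pics/{cm}8.png",im)
 for q,z in [("pad_face",.021),("pawl_fin",.101)]:
  for r in models.tip_of(q,cm)[:1]: print(cm,q,r, world(cm,r["position"],z,st=st).round(4))
E
```

```text
time_s: 22.42
position: [0.4953, 0.1739, 0.117]
tcp_rot: [[-0.046, 0.999, 0.008], [0.999, 0.046, 0.0], [0.0, 0.008, -1.0]]
force: [4.8, -2.5, -2.2]
opening: 0.303
grasp_force: 30.0
scene pad_face {'position': [277.7, 212.3], 'conf': 0.48} [ 0.4866 -0.1065  0.021 ]
scene pawl_fin {'position': [360.9, 207.7], 'conf': 0.72} [0.4723 0.0992 0.101 ]
side pad_face {'position': [375.2, 249.0], 'conf': 0.6} [ 0.5014 -0.1047  0.021 ]
side pawl_fin {'position': [331.5, 259.5], 'conf': 0.38} [0.4828 0.0979 0.101 ]
```

```bash
python3 -m handwheel '[[0.0216,-0.0009,0,0,0,-0.06],[0.0429,-0.0043,0,0,0,-0.12],[0.0636,-0.0103,0,0,0,-0.18],[0.0835,-0.0187,0,0,0,-0.24],[0.1022,-0.0294,0,0,0,-0.30],[0.1196,-0.0423,0,0,0,-0.36],[0.1352,-0.0572,0,0,0,-0.42],[0.1490,-0.0738,0,0,0,-0.48]]'
python3 -m handwheel '[[-0.0138,0.0166,0,0,0,0.06],[-0.0294,0.0315,0,0,0,0.12],[-0.0467,0.0444,0,0,0,0.18],[-0.0655,0.0551,0,0,0,0.24],[-0.0853,0.0635,0,0,0,0.30],[-0.1061,0.0695,0,0,0,0.36],[-0.1274,0.0729,0,0,0,0.42],[-0.1490,0.0738,0,0,0,0.48]]'
python3 - <<'E'
from h import *
for cm in ["scene","side"]:
 im,d=cams.capture(cm); cv2.imwrite(f"pics/{cm}9.png",im)
 for q,z in [("pad_face",.021),("pawl_fin",.101)]:
  for r in models.tip_of(q,cm)[:1]: print(cm,q,r, world(cm,r["position"],z).round(4))
E
```

```text
time_s: 23.43
position: [0.6425, 0.0993, 0.1168]
tcp_rot: [[0.8, 0.6, -0.001], [0.6, -0.8, 0.001], [-0.001, -0.002, -1.0]]
force: [-2.3, -0.2, 6.6]
opening: 0.305
grasp_force: 30.0
time_s: 24.1
position: [0.4958, 0.1739, 0.117]
tcp_rot: [[-0.044, 0.999, 0.007], [0.999, 0.044, 0.001], [0.001, 0.007, -1.0]]
force: [5.2, -2.3, -1.0]
opening: 0.301
grasp_force: 30.0
scene pad_face {'position': [274.6, 213.2], 'conf': 0.47} [ 0.4916 -0.1129  0.021 ]
scene pawl_fin {'position': [359.5, 207.6], 'conf': 0.93} [0.473 0.096 0.101]
side pad_face {'position': [380.4, 250.0], 'conf': 0.4} [ 0.4877 -0.1102  0.021 ]
side pawl_fin {'position': [335.9, 260.7], 'conf': 0.63} [0.4714 0.0948 0.101 ]
```

```bash
python3 -m handwheel '[[0.0216,-0.0009,0,0,0,-0.06],[0.0429,-0.0043,0,0,0,-0.12],[0.0636,-0.0103,0,0,0,-0.18],[0.0835,-0.0187,0,0,0,-0.24],[0.1022,-0.0294,0,0,0,-0.30],[0.1196,-0.0423,0,0,0,-0.36],[0.1352,-0.0572,0,0,0,-0.42],[0.1490,-0.0738,0,0,0,-0.48]]'
python3 -m handwheel '[[-0.0138,0.0166,0,0,0,0.06],[-0.0294,0.0315,0,0,0,0.12],[-0.0467,0.0444,0,0,0,0.18],[-0.0655,0.0551,0,0,0,0.24],[-0.0853,0.0635,0,0,0,0.30],[-0.1061,0.0695,0,0,0,0.36],[-0.1274,0.0729,0,0,0,0.42],[-0.1490,0.0738,0,0,0,0.48]]'
python3 - <<'E'
from h import *
print(bot.read_state()["force"])
for cm in ["scene","side"]:
 im,d=cams.capture(cm); cv2.imwrite(f"pics/{cm}10.png",im)
 for q,z in [("pad_face",.021),("pawl_fin",.101)]:
  for r in models.tip_of(q,cm)[:1]: print(cm,q,r, world(cm,r["position"],z).round(4))
E
```

```text
time_s: 25.07
position: [0.6426, 0.0993, 0.1168]
tcp_rot: [[0.801, 0.599, -0.002], [0.599, -0.801, 0.001], [-0.001, -0.002, -1.0]]
force: [-1.8, 1.3, 7.0]
opening: 0.3
grasp_force: 30.0
time_s: 25.73
position: [0.4959, 0.1738, 0.1169]
tcp_rot: [[-0.043, 0.999, 0.007], [0.999, 0.043, 0.001], [0.001, 0.007, -1.0]]
force: [5.5, -1.0, 0.3]
opening: 0.3
grasp_force: 30.0
[ 5.54283297 -1.02810228  0.27734082]
scene pad_face {'position': [272.3, 210.0], 'conf': 0.48} [ 0.4838 -0.1218  0.021 ]
scene pawl_fin {'position': [359.7, 207.5], 'conf': 0.56} [0.4726 0.0964 0.101 ]
side pad_face {'position': [381.2, 246.9], 'conf': 0.46} [ 0.4953 -0.1239  0.021 ]
side pawl_fin {'position': [336.4, 260.8], 'conf': 0.49} [0.4702 0.0943 0.101 ]
```

```bash
python3 -m handwheel '[[0,0,0,0,0,0],[0,0,0,0,0,0],[0,0,0,0,0,0],[0,0,0,0,0,0],[0,0,0.03,0,0,0],[0,0,0.06,0,0,0],[0,-0.01,0.08,0,0,0],[0,-0.04,0.08,0,0,0]]' 0.5
python3 -m handwheel '[[0,-0.04,0,0,0,-0.01],[0,-0.08,0,0,0,-0.02],[0,-0.12,0,0,0,-0.03],[0,-0.16,0,0,0,-0.04],[-0.003,-0.2,0,0,0,-0.044],[-0.006,-0.24,0,0,0,-0.044],[-0.006,-0.27,-0.01,0,0,-0.044],[-0.006,-0.285,-0.02,0,0,-0.044]]' 1
python3 -m handwheel '[[0,0,0,0,0,0],[0,0,0,0,0,0],[0,0,0,0,0,0],[0,0,0,0,0,0],[0,0,0,0,0,0],[0,0,0,0,0,0],[0,0,0,0,0,0],[0,0,0,0,0,0]]'
python3 - <<'E'
from h import *
st=bot.read_state(); im,d=cams.capture("wrist"); cv2.imwrite("pics/w11.png",im); np.save("w11d.npy",d)
h=cv2.cvtColor(im,40); m=(h[...,0]>100)&(h[...,0]<128)&(h[...,1]>150)
ys,xs=np.where(m); print("blue",len(xs),xs.min(),xs.max(),ys.min(),ys.max())
c=cv2.resize(im[60:330,190:450],(780,600) if False else None,fx=2.2,fy=2.2,interpolation=2); cv2.imwrite("pics/w11c.png",c)
for q,z in [("pad_face",.021),("end_stop",.012),("block_center",.022),("fence_face",.023)]:
  for r in models.tip_of(q,"wrist")[:1]: print(q,r, world("wrist",r["position"],z,st=st).round(4))
E
```

```text
time_s: 26.7
position: [0.4952, 0.1356, 0.2002]
tcp_rot: [[-0.043, 0.999, 0.008], [0.999, 0.043, 0.002], [0.001, 0.008, -1.0]]
force: [1.8, -0.7, -0.1]
opening: 0.73
grasp_force: 0.0
time_s: 27.37
position: [0.4871, -0.1558, 0.1766]
tcp_rot: [[0.052, 0.999, 0.002], [0.999, -0.052, -0.002], [-0.002, 0.002, -1.0]]
force: [1.1, 0.5, 0.1]
opening: 0.997
grasp_force: 0.0
time_s: 28.03
position: [0.4869, -0.1509, 0.1768]
tcp_rot: [[0.047, 0.999, 0.0], [0.999, -0.047, -0.0], [-0.0, 0.0, -1.0]]
force: [0.3, 0.1, -0.1]
opening: 1.003
grasp_force: 0.0
blue 544 293 352 188 197
pad_face {'position': [320.0, 195.9], 'conf': 0.65} [ 0.4897 -0.1176  0.021 ]
end_stop {'position': [279.8, 214.1], 'conf': 0.72} [ 0.452  -0.1338  0.012 ]
block_center {'position': [322.0, 227.4], 'conf': 0.58} [ 0.4902 -0.1458  0.022 ]
fence_face {'position': [320.2, 253.1], 'conf': 0.95} [ 0.4875 -0.1696  0.023 ]
```

View pics/w11c.png

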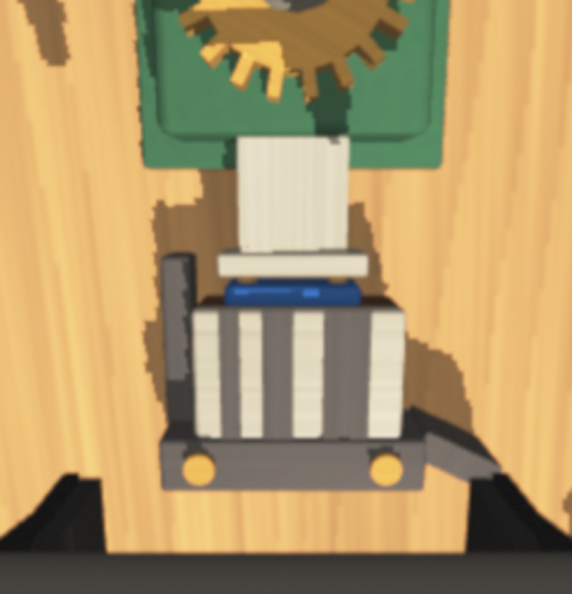

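The block sits home against the stop at (182,340) in the crop and against the fence, with the blue pad touching it at (292,293). I'll compare the plate–pad gap with that of the free pad.

```bash
python3 - <<'E'
from h import *
st=bot.read_state()
st4=dict(tcp_rot=np.array([[0.044,0.999,0],[0.999,-0.044,0],[0,0,-1.]]),position=np.array([0.4938,-0.1466,0.0535]))
st1=dict(tcp_rot=np.array([[0.002,1,-.001],[1,-.002,.001],[.001,-.001,-1.]]),position=np.array([0.59467478,-0.19987738,0.24727624]))
for f,s,col,r0,r1 in [("w4",st4,320,135,195),("w11",st,320,165,205)]:
    im=cv2.imread(f"pics/{f}.png"); print(f)
    for r in range(r0,r1):
        b,g,q=im[r,col].astype(int)
        print(r,(b,g,q),world("wrist",(col,r),.037,st=s)[1].round(4),end=" | ")
    print()
d=np.load("w11d.npy");d4=np.load("w4d.npy")
print([(r,world("wrist",(320,r),depth=float(d[r,320]),st=st)[1:].round(4).tolist()) for r in range(165,204,2)])
print([(r,world("wrist",(320,r),depth=float(d4[r,320]),st=st4)[1:].round(4).tolist()) for r in range(110,200,4)])
E
```

```text
w4
135 (np.int64(218), np.int64(236), np.int64(241)) -0.0673 | 136 (np.int64(216), np.int64(234), np.int64(239)) -0.0677 | 137 (np.int64(196), np.int64(219), np.int64(227)) -0.0682 | 138 (np.int64(150), np.int64(170), np.int64(179)) -0.0686 | 139 (np.int64(127), np.int64(144), np.int64(151)) -0.069 | 140 (np.int64(130), np.int64(147), np.int64(155)) -0.0694 | 141 (np.int64(159), np.int64(180), np.int64(190)) -0.0698 | 142 (np.int64(194), np.int64(218), np.int64(226)) -0.0703 | 143 (np.int64(213), np.int64(231), np.int64(237)) -0.0707 | 144 (np.int64(216), np.int64(233), np.int64(239)) -0.0711 | 145 (np.int64(217), np.int64(234), np.int64(240)) -0.0716 | 146 (np.int64(219), np.int64(236), np.int64(241)) -0.072 | 147 (np.int64(220), np.int64(237), np.int64(242)) -0.0724 | 148 (np.int64(218), np.int64(236), np.int64(241)) -0.0728 | 149 (np.int64(196), np.int64(220), np.int64(228)) -0.0733 | 150 (np.int64(150), np.int64(169), np.int64(180)) -0.0737 | 151 (np.int64(129), np.int64(145), np.int64(154)) -0.0741 | 152 (np.int64(127), np.int64(142), np.int64(151)) -0.0746 | 153 (np.int64(125),
[... 5212 characters left out ...]
]), (197, [-0.1167, 0.0373]), (199, [-0.1184, 0.0365]), (201, [-0.1188, 0.0452]), (203, [-0.1206, 0.0443])]
[(110, [-0.0574, 0.0412]), (114, [-0.0585, 0.0355]), (118, [-0.0602, 0.0365]), (122, [-0.0617, 0.035]), (126, [-0.0635, 0.0361]), (130, [-0.0651, 0.035]), (134, [-0.0668, 0.0359]), (138, [-0.0685, 0.0359]), (142, [-0.0703, 0.0385]), (146, [-0.072, 0.0387]), (150, [-0.0737, 0.0372]), (154, [-0.0754, 0.039]), (158, [-0.0771, 0.0385]), (162, [-0.0802, 0.0019]), (166, [-0.0825, 0.0004]), (170, [-0.0826, 0.0342]), (174, [-0.0842, 0.0373]), (178, [-0.086, 0.0375]), (182, [-0.0877, 0.0377]), (186, [-0.0896, 0.0368]), (190, [-0.0958, 0.0006]), (194, [-0.098, 0.0011]), (198, [-0.1003, 0.0005])]
```

```bash
python3 -m handwheel '[[0,0.02,0.02,0,0,0],[0,0.05,0.02,0,0,0.01],[0,0.09,0.02,0,0,0.02],[0.003,0.13,0.02,0,0,0.03],[0.006,0.17,0.02,0,0,0.04],[0.006,0.21,0.02,0,0,0.044],[0.006,0.25,0.02,0,0,0.044],[0.006,0.275,0.02,0,0,0.044]]' 0.5
python3 - <<'E'
from h import *
import time
cams.capture("wrist"); cams.capture("wrist"); st=bot.read_state(); cams.capture("wrist"); print(st["position"])
for q,z in [("knob_center",.11),("pawl_fin",.101)]:
  for r in models.tip_of(q,"wrist")[:1]: print(q,r, world("wrist",r["position"],z,st=st).round(4))
E
```

```text
time_s: 28.95
position: [0.4921, 0.1268, 0.1966]
tcp_rot: [[-0.042, 0.999, -0.0], [0.999, 0.042, 0.001], [0.001, -0.0, -1.0]]
force: [-0.1, -0.1, -0.9]
opening: 0.754
grasp_force: 0.0
[0.49222149 0.12706576 0.19656932]
knob_center {'position': [322.1, 192.0], 'conf': 0.94} [0.4926 0.1727 0.11  ]
pawl_fin {'position': [294.9, 292.3], 'conf': 0.69} [0.4757 0.095  0.101 ]
```

```bash
python3 -m handwheel '[[0.001,0.03,0,0,0,0],[0.001,0.046,0,0,0,0],[0.001,0.046,-0.02,0,0,0],[0.001,0.046,-0.05,0,0,0],[0.001,0.046,-0.07,0,0,0],[0.001,0.046,-0.08,0,0,0],[0.001,0.046,-0.08,0,0,0],[0.001,0.046,-0.08,0,0,0]]' 0.5;  python3 -m handwheel '[[0,0,0,0,0,0],[0,0,0,0,0,0],[0,0,0,0,0,0],[0,0,0,0,0,0],[0,0,0,0,0,0],[0,0,0,0,0,0],[0,0,0,0,0,0],[0,0,0,0,0,0]]' -0.7
```

```text
time_s: 29.87
position: [0.4942, 0.1685, 0.1165]
tcp_rot: [[-0.038, 0.999, -0.001], [0.999, 0.038, -0.0], [-0.0, -0.001, -1.0]]
force: [-0.4, -0.1, 1.0]
opening: 0.748
grasp_force: 0.0
time_s: 30.53
position: [0.4941, 0.1696, 0.1168]
tcp_rot: [[-0.04, 0.999, 0.001], [0.999, 0.04, 0.0], [0.0, 0.001, -1.0]]
force: [0.5, 0.8, 1.6]
opening: 0.302
grasp_force: 30.0
```

```bash
python3 -m handwheel '[[-0.006,0,0,0,0,0.016],[-0.012,-0.0003,0,0,0,0.032],[-0.018,-0.0008,0,0,0,0.048],[-0.024,-0.0015,0,0,0,0.064],[-0.030,-0.0024,0,0,0,0.08],[-0.036,-0.0036,0,0,0,0.097],[-0.036,-0.0036,0,0,0,0.097],[-0.036,-0.0036,0,0,0,0.097]]'
```

```text
time_s: 31.2
position: [0.4596, 0.1659, 0.1168]
tcp_rot: [[-0.232, 0.973, 0.004], [0.973, 0.232, -0.0], [-0.001, 0.003, -1.0]]
force: [3.7, -0.1, -1.7]
opening: 0.302
grasp_force: 30.0
```

```bash
python3 -m handwheel '[[0.003,0,0,0,0,0],[0.003,0,0,0,0,0],[0.003,0,0,0,0,0],[0.003,0,0,0,0,0],[0.003,0,0.03,0,0,0],[0.003,0,0.06,0,0,0],[0.003,-0.01,0.08,0,0,0],[0.003,-0.04,0.08,0,0,0]]' 0.5
python3 -m handwheel '[[0.005,-0.04,0,0,0,-0.02],[0.01,-0.08,0,0,0,-0.04],[0.015,-0.12,0,0,0,-0.06],[0.02,-0.16,0,0,0,-0.08],[0.025,-0.2,0,0,0,-0.1],[0.028,-0.24,0,0,0,-0.12],[0.028,-0.265,-0.01,0,0,-0.137],[0.028,-0.28,-0.02,0,0,-0.137]]' 1
python3 -m handwheel '[[0,0,0,0,0,0],[0,0,0,0,0,0],[0,0,0,0,0,0],[0,0,0,0,0,0],[0,0,0,0,0,0],[0,0,0,0,0,0],[0,0,0,0,0,0],[0,0,0,0,0,0]]'
python3 - <<'E'
from h import *
st=bot.read_state(); im,d=cams.capture("wrist"); cv2.imwrite("pics/w12.png",im)
h=cv2.cvtColor(im,40); m=(h[...,0]>100)&(h[...,0]<128)&(h[...,1]>150)
ys,xs=np.where(m); print("blue",len(xs),xs.min(),xs.max(),ys.min(),ys.max())
c=int(xs.mean())
print([(r,im[r,c].tolist(),world("wrist",(c,r),.037,st=st)[1].round(4)) for r in range(ys.min()-22,ys.max()+4)])
for q,z in [("block_center",.022),("pawl_fin",.101)]:
  for r in models.tip_of(q,"wrist")[:1]: print(q,r, world("wrist",r["position"],z,st=st).round(4))
for cm in ["side","scene"]:
  cams.capture(cm)
  for q,z in [("knob_center",.11),("pawl_fin",.101)]:
    for r in models.tip_of(q,cm)[:1]: print(cm,q,r, world(cm,r["position"],z).round(4))
E
```

```text
time_s: 31.87
position: [0.4626, 0.1281, 0.2001]
tcp_rot: [[-0.236, 0.972, 0.007], [0.972, 0.236, 0.002], [-0.0, 0.008, -1.0]]
force: [0.0, -0.2, 0.5]
opening: 0.733
grasp_force: 0.0
time_s: 32.53
position: [0.489, -0.1574, 0.1766]
tcp_rot: [[0.044, 0.999, 0.001], [0.999, -0.044, -0.001], [-0.001, 0.001, -1.0]]
force: [0.2, 0.4, -0.1]
opening: 0.998
grasp_force: 0.0
time_s: 33.2
position: [0.4889, -0.1536, 0.1768]
tcp_rot: [[0.039, 0.999, 0.0], [0.999, -0.039, -0.0], [-0.0, 0.0, -1.0]]
force: [0.0, -0.8, -0.4]
opening: 1.001
grasp_force: 0.0
blue 477 290 350 187 194
[(165, [194, 218, 227], np.float64(-0.093)), (166, [193, 218, 226], np.float64(-0.0937)), (167, [193, 218, 226], np.float64(-0.0945)), (168, [193, 218, 226], np.float64(-0.0953)), (169, [193, 218, 226], np.float64(-0.0961)), (170, [193, 218, 226], np.float64(-0.0969)), (171, [193, 218, 226], np.float64(-0.0977)), (172, [188, 214, 222], np.float64(-0.0985)), (173, [165, 188, 199], np.float64(-0.0993)), (174, [126, 142, 151], np.float64(-0.1001)), (175, [127, 144, 152], np.float64(-0.1009)), (176, [161, 183, 195], np.float6
[... 632 characters left out ...]
191, [118, 72, 41], np.float64(-0.114)), (192, [115, 70, 38], np.float64(-0.1148)), (193, [113, 68, 37], np.float64(-0.1156)), (194, [107, 65, 37], np.float64(-0.1165)), (195, [93, 64, 46], np.float64(-0.1173)), (196, [82, 73, 70], np.float64(-0.1181)), (197, [85, 90, 95], np.float64(-0.1189))]
block_center {'position': [323.0, 222.3], 'conf': 0.84} [ 0.4933 -0.1438  0.022 ]
pawl_fin {'position': [369.2, 383.7], 'conf': 0.31} [ 0.5234 -0.2527  0.101 ]
side knob_center {'position': [314.7, 270.2], 'conf': 0.71} [0.475  0.1665 0.11  ]
side pawl_fin {'position': [342.6, 261.8], 'conf': 0.7} [0.4561 0.0876 0.101 ]
scene knob_center {'position': [390.7, 209.9], 'conf': 0.6} [0.465  0.1677 0.11  ]
```

```bash
python3 - <<'E'
from h import *
a=cv2.imread("pics/w11.png");b=cv2.imread("pics/w12.png")
# crop coords -> full: x/2.2+190, y/2.2+60
for n,(x0,y0,x1,y1) in dict(block=(276,204,376,255),bolts=(262,262,384,284),stop=(262,174,280,240)).items():
    r=cv2.matchTemplate(b,a[y0:y1,x0:x1],cv2.TM_CCOEFF_NORMED); _,v,_,l=cv2.minMaxLoc(r); print(n,v,l[0]-x0,l[1]-y0)
E
```

```text
block 0.9846330285072327 -2 -3
bolts 0.9824936389923096 -3 -3
stop 0.9673627614974976 -2 -3
```

```bash
python3 -c "
from rig import bot
print(bot.hand_in())"
```

```text
the job is handed in; nothing more can be done
None
```

I handed the job in at about 33 s: the block is home against the end stop and fence, the pawl is on the tighten side, and I estimate the blue pad is pressed back about 3 mm (needed: over 1.5 mm). I moved nothing else on the bench deliberately, but did not re-check the bystanders before handing in.

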